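# Tip a carton back and slide a bookend's foot under it

### The job

Tip the standing carton back until it leans by itself on the slanted rest behind it, slide the red bookend's flat foot squarely and centrally under the raised front until it reaches well past the carton's middle, nearly to its rear edge, and then bring the carton forward again so that it stands upright, flat on the foot, close in front of the bookend's upright plate. Keep the carton's rear edge down near the table throughout, let it down under control rather than letting it fall forward, and leave the roll of tape where it is.

Things in the scene. Friction and masses are not known exactly. Their poses are not given: they have to be found in the camera images.
- carton: Blue-and-white carton standing on end in front of the slanted rest: 48 mm deep (x), 56 mm wide (y), 106 mm tall (z), 0.13 to 0.25 kg, loose. Origin: centre of its underside; z along its height, x toward its rear (the rest). It balances at 24 degrees of backward tilt: short of that it falls forward, beyond it leans back on the rest at 31 to 35 degrees.
- carton_heel (a point): Middle of the carton's lower rear edge, about which it tips (24 mm behind its origin). While the carton leans on the rest at 31 degrees (its heel may stay a few mm forward, then it leans a little more), in the rest's frame: front lower edge at x = -41, height 25 mm; top rear edge at x = 55, height 91 mm; top front edge at x = 13, height 116 mm.
- rest: Grey steel slanted rest fixed to the table, 62 mm wide (y). Origin: on the table at the lower edge of its slanted face; x points back, away from the carton, z up. The face rises from the origin, leaning back 31 degrees, to 50 mm height at x = 35 mm; the rest ends at x = 82 mm. The carton starts with its rear edge 1 to 3 mm in front of the origin, square to it within 2 degrees.
- bookend: Loose red steel bookend, 0.2 to 0.33 kg. Flat foot 3 mm thick, 70 mm wide (y), from x = -21 to 52 mm; upright plate x = -3 to 0 mm, 70 mm wide, with a black rubber grip edge on top (11 mm thick in x, 71 mm wide, 52 to 68 mm high) to pinch from above. Origin: underside of the foot below the plate's front face; x along the foot to its tip, z up. Starts with yaw within 0.5 rad.
- foot_tip (a point): Middle of the front edge of the bookend's foot, on its upper face (x = 52 mm, height 3 mm in the bookend's frame).
- grip_top (a point): Top middle of the bookend's rubber grip edge (x = -1.5 mm, height 68 mm in the bookend's frame).
- tape: Roll of tan tape lying flat, about 103 mm across and 25 mm high, loose, a bystander to leave alone. Origin: centre of its underside. It and the bookend may stand in each other's places.
Mind the look-alikes: they are no part of the job. What is shaped like the carton but purple is not meant.

How it is judged (in metres and radians):
On the way, in this order (a step that is already met when the one before it is completed fails the run):
1. the carton leans back on the rest by itself, not touched by the fingers (angle between carton's own z axis and vertical between 0.46 and 0.65 rad and contact force between the fingers and carton below 0.05 N and height (world z) of carton_heel below 0.01 m), for 0.2 s.
2. the bookend's foot lies on the table under the leaning carton, well past its middle (tip within 19 mm of the foot of the rest's face), square to the rest within 11 degrees and central within 14 mm (angle between carton's own z axis and vertical above 0.46 rad and x of foot_tip in the frame of rest between -0.019 and 0.004 m and y of foot_tip in the frame of rest between -0.014 and 0.014 m and angle between the x axis of bookend and the x axis of rest, either way round below 0.19 rad and height (world z) of foot_tip below 0.008 m), for 0.2 s.
At the end, for the whole second after the job is handed in: Carton at rest, upright (3.4 deg), flat on the bookend's foot (underside 1.5 to 8 mm above the table), front within 22 mm of the bookend's plate, central on the foot within 18 mm, square to it within 11 deg, centre within 50 mm of the slanted face's foot; bookend upright and at rest (angle between each of carton, bookend's own z axis and vertical below 0.06 rad and height (world z) of carton between 0.0015 and 0.008 m and x of carton in the frame of bookend between 0.022 and 0.046 m and y of carton in the frame of bookend between -0.018 and 0.018 m and angle between the x axis of carton and the x axis of bookend, either way round below 0.2 rad and horizontal distance between carton and rest below 0.05 m and linear speed of each of carton, bookend below 0.02 m/s); the robot touches nothing.
It fails at once if the carton's rear edge is lifted more than 20 mm off the table (height (world z) of carton_heel above 0.02 m).
It fails at once if the carton topples over (angle between carton's own z axis and vertical above 0.9 rad).
It fails at once if the carton is let fall forward instead of being let down (turns faster than 2.8 rad/s within 20 degrees of upright) (angular speed of carton above 2.8 rad/s and angle between carton's own z axis and vertical below 0.35 rad).
It fails at once if the roll of tape is moved more than 30 mm (distance of tape from where it was at the start of the episode above 0.03 m).
It also fails if it takes over 72 s, if anything falls off the work surface, if the arm or the gripper's body presses on something with over 40 N, if the wrist force passes 120 N, or if a joint passes its speed limit or range.

### The arm

A 7-joint arm with a two-finger parallel gripper is mounted at the origin on a cart in front of the work surface, level with it; the furniture and walls round the work are solid. World frame = base frame: x ahead of the robot, y to its left, z up, the work surface at z = 0. Lengths are in mm, angles in rad, forces in N, time in s.
With the tool pointing down it reaches from about 400 to 850 mm from the base axis. Payload 4.5 kg.
Tool frame: the origin (TCP) lies on the centre line of the jaws, within the pads' length; the fingertips stand 19 mm ahead of it and the grasp point (between the pads) is the TCP; x points along the fingers, y is the direction in which the jaws open and shut, and the axes are right-handed (so a half turn about x gives the same grasp; the last joint's range is limited). The gripper opens to 88 mm and grips with 3 to 60 N. Pads are 18 mm wide; open, the fingers measure 123 mm over their backs; the gripper's body (75 mm by 187 mm) begins 45 mm behind the grasp point.
Start: joints at [1.226, 0.689, -0.195, 1.565, 0.157, 0.902, -0.215], TCP at [231.158, -580.704, 257.743] pointing down, gripper open.
Joint ranges: [-3.01, 3.01], [-0.46, 2.08], [-1.47, 1.51], [0.13, 2.56], [-1, 4.14], [0.04, 2.09], [-2.66, 2.66]. Speed limits (rad/s): [2.57, 2.57, 3.14, 3.14, 3.14, 3.14, 3.14].

### API

Orientations are given as a unit quaternion [x, y, z, w].
In Python, from workcell import read_state, read_camera, camera_info, hand_in gives the robot as it stands.
- The arm moves only by the tool play_rows, never from a script. Its argument "deltas" is a list that holds one entry, the list of rows, each a list of 7 numbers: the shift along the tool's x, y, z in m, then the turn, a rotation vector about the tool's x, y, z in rad, then the finger opening in m, from 0 to 0.0881. A call has 1 to 10 rows; each row shifts and turns the commanded pose from where the row before left it, along the tool's axes as they then stand; what a row does not reach is not made up. A row lasts 1/10 s, in which the tool goes at most 50 mm and 8.59 degrees, less where a joint would pass 70% of its speed; a pose out of reach is approached as far as the arm can. A call with a gripper value outside its range is refused whole. The fingers move at their own pace and stop on an object; the grip force is fixed at half the most. Time passes only in rows, so rows that do not move let the fingers close. It gives the time, the measured TCP pose, the force and the opening at its end, in the units of the state.
- read_state(): the state, without advancing time (a new reading comes with each control period).
- read_camera(name): name is "scene" or "top" or "wrist"; returns the picture (400x640x3 uint8, red, green, blue); there is no depth.
- camera_info(name): a dict with "camera_matrix" (3x3 intrinsics, pixels), "eye" and "orientation" of the camera in the world; the wrist camera has in their place "mount" (4x4, takes a point from camera to tool coordinates, whose origin is the TCP and whose axes are the tool frame's). Camera axes: x right, y down, z forward; pixel columns grow to the right and rows downward; lengths in mm; the calibration is good to about 2 mm. A picture is of the moment at which its call begins: read the wrist's pose just before it. camera_info takes no time and is no camera call.
- hand_in(): hands the job in, once; it reports no verdict.
The state is a dict: "time": time; "q": joint angles; "joint_velocities": joint speeds; "tau": joint torques, N m; "tcp_pos": TCP position; "ee_rot": TCP orientation; "contact_force": force on the tool from outside, world axes, zero at the start; "wrist_torque": the same for the moment, N m; "width": finger opening in mm.
Only numpy, scipy, OpenCV 4.12 (cv2) and the standard library are available. Lean on these libraries where they do the work, as an engineer would, in place of code of your own. Each camera call takes 0.05 s, during which the arm holds its last target. There are 200 camera calls.

## Working session

There is one attempt and no reset: what is moved stays moved. The work goes in short steps, Python scripts to look and compute and a tool call to move; the robot and the scene stay as the last step left them, time stands still between calls to the robot, and variables do not carry over. Pictures are saved under pics/ and viewed, about 8 in all and at most 12, crops included, and the job is handed in when it is done.

Besides the shell and the picture viewer there is one more tool, called by a JSON object that holds its "op" and its "data". play_rows: Moves the arm, as the interface text tells. Its arguments: {"type":"object","properties":{"deltas":{"type":"array","items":{"type":"array","items":{"type":"array","items":{"type":"number"}}}}},"required":["deltas"]}

```bash
mkdir -p pics; ls
python3 - <<'E'
from workcell import *
import cv2
s=read_state();print(s)
for n in("scene","top"):
    im=read_camera(n);cv2.imwrite(f"pics/{n}0.png",im[:,:,::-1]);print(n,camera_info(n))
print(camera_info("wrist"))
E
```

```text
pics
{'time': 0.0, 'q': array([ 1.2257756 ,  0.68998884, -0.19449007,  1.56636308,  0.15732086,
        0.9025021 , -0.21509003]), 'joint_velocities': array([ 6.65181164e-05,  7.14626422e-04,  4.34240690e-04, -2.18810506e-03,
       -3.01259251e-04,  1.21328446e-03, -7.06417025e-05]), 'tau': array([ 3.89223374e-05, -5.27578783e+01, -1.26708157e+00, -1.53434712e+01,
       -5.26211062e-02,  6.54359290e-03,  1.56817632e-04]), 'tcp_pos': array([ 230.85382983, -580.14627435,  256.90130287]), 'ee_rot': array([-0.6942719 , -0.13380071,  0.6946363 , -0.1325304 ]), 'contact_force': array([-0.56707183,  0.41417535, -0.16412494]), 'wrist_torque': array([-0.04011331, -0.00612184, -0.00172162]), 'width': 87.97778615226908}
scene {'camera_matrix': array([[378.05691128,   0.        , 318.16367235],
       [  0.        , 378.05691128, 196.46265732],
       [  0.        ,   0.        ,   1.        ]]), 'eye': array([-102.45609388,  668.91543282,  625.55445883]), 'orientation': array([-0.38117848,  0.79509127, -0.42302323,  0.20876827])}
top {'camera_matrix': array([[461.43771398,   0.        , 312.45517991],
       [  0.        , 461.43771398, 197.44569955],
       [  0.        ,   0.        ,   1.        ]]), 'eye': array([ 381.40108287,  143.30807755, 1072.00139081]), 'orientation': array([ 0.70593334, -0.70299346,  0.06367176, -0.0583456 ])}
{'camera_matrix': array([[290.90062775,   0.        , 316.31777902],
       [  0.        , 290.90062775, 201.40125096],
       [  0.        ,   0.        ,   1.        ]]), 'mount': array([[-3.06226890e-04, -3.21858917e-01,  9.46787592e-01,
        -1.26125577e+02],
       [ 9.99999931e-01, -2.99272440e-04,  2.21700588e-04,
        -1.13103888e-01],
       [ 2.11991122e-04,  9.46787594e-01,  3.21858986e-01,
        -8.34705393e+01],
       [ 0.00000000e+00,  0.00000000e+00,  0.00000000e+00,
         1.00000000e+00]])}
```

View pics/top0.png

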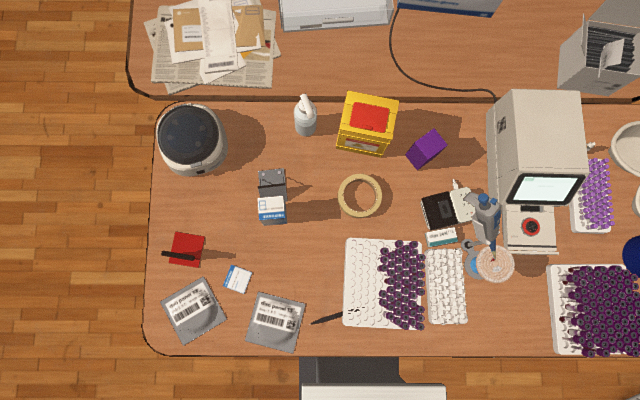

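View pics/scene0.png

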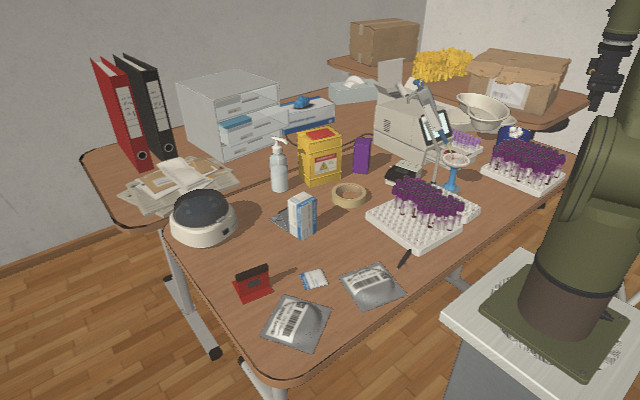

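```bash
cat > lib.py <<'E'
import numpy as np,cv2
from workcell import *
from scipy.spatial.transform import Rotation as R
def cam(n,s=None):
    c=camera_info(n)
    if n!="wrist": return c["camera_matrix"],R.from_quat(c["orientation"]).as_matrix(),np.array(c["eye"])
    s=s or read_state();m=c["mount"];T=R.from_quat(s["ee_rot"]).as_matrix()
    return c["camera_matrix"],T@m[:3,:3],T@m[:3,3]+s["tcp_pos"]
def plane(cm,uv,z):
    K,Rm,e=cm;uv=np.atleast_2d(uv).astype(float)
    d=(Rm@np.linalg.inv(K)@np.c_[uv,np.ones(len(uv))].T).T
    return e+d*((z-e[2])/d[:,2])[:,None]
def proj(cm,P):
    K,Rm,e=cm;p=(K@Rm.T@(np.atleast_2d(P)-e).T).T
    return p[:,:2]/p[:,2:]
def crop(im,u0,v0,u1,v1,k,name):
    cv2.imwrite(name,cv2.resize(im[v0:v1,u0:u1,::-1],None,fx=k,fy=k,interpolation=cv2.INTER_CUBIC))
E
python3 - <<'E'
from lib import *
im=cv2.imread("pics/top0.png")[:,:,::-1];c=cam("top")
crop(im,150,150,310,280,5,"pics/c1.png")
for uv,z in[((272,209),106),((186,250),3),((178,254),68),((360,196),12)]:print(uv,plane(c,uv,z).round())
h=cv2.cvtColor(np.ascontiguousarray(im),cv2.COLOR_RGB2HSV)
red=((h[...,0]<8)|(h[...,0]>172))&(h[...,1]>150)&(h[...,2]>60)
red[:, :150]=0;red[:,230:]=0;red[:220]=0;red[280:]=0
cs,_=cv2.findContours(red.astype(np.uint8),0,2);k=max(cs,key=cv2.contourArea);r=cv2.minAreaRect(k);print(r,cv2.boxPoints(r).round(1).tolist())
E
```

```text
(272, 209) [[525. 222. 106.]]
(186, 250) [[444. 426.   3.]]
(178, 254) [[431. 426.  68.]]
(360, 196) [[570.  25.  12.]]
((186.2837677001953, 249.29730224609375), (31.23580551147461, 32.057804107666016), 9.462322235107422) [[168.1999969482422, 262.5], [173.5, 230.89999389648438], [204.3000030517578, 236.10000610351562], [199.10000610351562, 267.70001220703125]]
```

View pics/c1.png

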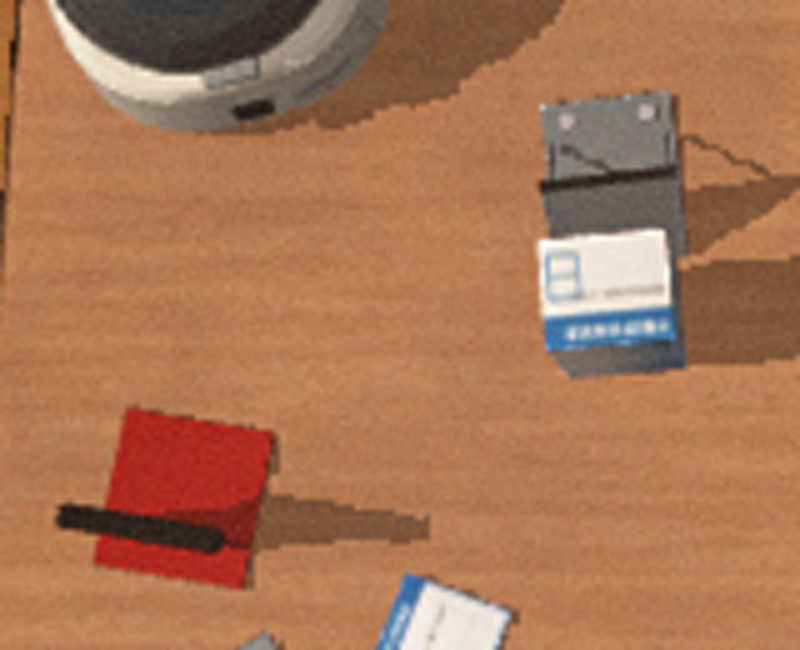

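Run:
```python
from lib import *
c=cam("top")
def q(n,pts,z):
    p=plane(c,np.array(pts)/5+150-0.4,z)[:,:2];print(n,p.round(1).tolist(),p.mean(0).round(1));return p
a=q("carton",[(540,240),(665,230),(677,340),(547,350)],106)
print("sizes",[np.linalg.norm(a[i]-a[(i+1)%4]).round(1) for i in range(4)],"yaw",[np.degrees(np.arctan2(*(v[::-1]))).round(1) for v in (a[0]-a[3],a[1]-a[2])],np.degrees(np.arctan2(-(a[0]-a[1])[0],(a[0]-a[1])[1])))
f=q("edge",[(540,187),(676,172)],50);print(np.linalg.norm(f[0]-f[1]),np.degrees(np.arctan2(-(f[0]-f[1])[0],(f[0]-f[1])[1])))
f=q("foot",[(130,407),(275,432),(247,588),(95,565)],3)
print([np.linalg.norm(f[i]-f[(i+1)%4]).round(1) for i in range(4)],"yaw",[np.degrees(np.arctan2(*(v[::-1]))).round(1) for v in (f[0]-f[3],f[1]-f[2])],np.degrees(np.arctan2(-(f[0]-f[1])[0],(f[0]-f[1])[1])))
q("grip",[(57,516),(225,542)],68)
s=read_state();print(R.from_quat(s["ee_rot"]).as_matrix().round(3))
```

```text
carton [[549.1, 252.8], [553.7, 199.8], [506.6, 194.0], [502.1, 248.7]] [527.9 223.8]
sizes [np.float64(53.2), np.float64(47.4), np.float64(54.8), np.float64(47.2)] yaw [np.float64(4.9), np.float64(7.0)] 4.932429583478532
edge [[583.1, 259.7], [590.3, 198.5]] [586.7 229.1]
61.63966738585896 6.722042842432038
foot [[487.5, 452.4], [476.2, 384.8], [404.8, 394.5], [414.9, 464.4]] [445.9 424. ]
[np.float64(68.5), np.float64(72.1), np.float64(70.7), np.float64(73.6)] yaw [np.float64(-9.4), np.float64(-7.7)] -9.499257754845816
grip [[433.8, 462.4], [422.9, 389.5]] [428.4 426. ]
[[-0.001  0.37  -0.929]
 [ 0.001 -0.929 -0.37 ]
 [-1.    -0.002  0.   ]]
```

{"op": "play_rows", "data": {"deltas": [[[-0.006,-0.032,-0.0287,0,0,0,0.088],[-0.006,-0.032,-0.0287,0,0,0,0.088],[-0.006,-0.032,-0.0287,0,0,0,0.088],[-0.006,-0.032,-0.0287,0,0,0,0.088],[-0.006,-0.032,-0.0287,0,0,0,0.088],[-0.006,-0.032,-0.0287,0,0,0,0.088],[-0.006,-0.032,-0.0287,0,0,0,0.088],[-0.006,-0.032,-0.0287,0,0,0,0.088],[0,-0.032,-0.0287,0,0,0,0.088],[0,-0.032,-0.0287,0,0,0,0.088]]]}}

```text
time: 1.1
tcp_pos: [379.7, -175.6, 305.8]
ee_rot: [0.695, 0.133, -0.694, 0.133]
contact_force: [0.9, -0.7, -0.1]
width: 87.7
```

```bash
cat >> lib.py <<'E'
def go(target,yaw,tilt=0,steps=1,s=None):
    """tool-frame shift (m) and rotvec from the present pose to target; tilt>0: gripper leans back (+x)"""
    s=s or read_state();A=R.from_quat(s["ee_rot"])
    c,n=np.cos(yaw),np.sin(yaw);B=np.array([[0,n,-c],[0,-c,-n],[-1,0,0]]).astype(float)
    B=R.from_rotvec(tilt*np.array([-n,c,0]))*R.from_matrix(B)
    print("t",round(s["time"],2),"pos",s["tcp_pos"].round(1),"w",round(s["width"],1),"F",s["contact_force"].round(1),"yaw,tilt",*pose(s))
    print("shift",(A.inv().apply(np.array(target)-s["tcp_pos"])/1000).round(4),"rot",(A.inv()*B).as_rotvec().round(4))
def pose(s):
    M=R.from_quat(s["ee_rot"]).as_matrix();y=-M[:,1];yaw=np.arctan2(-y[0],y[1]);
    return np.degrees([yaw,np.arcsin(-M[:,0]@[np.cos(yaw),np.sin(yaw),0])]).round(2)
E
python3 - <<'E'
from lib import *
go([528,224,220],np.radians(6))
print(read_state()["q"].round(2))
E
```

```text
t 1.1 pos [ 379.7 -175.6  305.8] w 87.7 F [ 0.9 -0.7 -0.1] yaw,tilt 21.69 -0.01
shift [ 0.0858 -0.3166 -0.2855] rot [ 2.738e-01 -2.000e-04 -3.000e-04]
[ 0.49  0.36 -0.23  2.08  0.12  0.72 -1.01]
```

{"op": "play_rows", "data": {"deltas": [[[0,-0.0395,-0.0357,0,0,0,0.088],[0,-0.0395,-0.0357,0,0,0,0.088],[0,-0.0395,-0.0357,0,0,0,0.088],[0,-0.0395,-0.0357,0,0,0,0.088],[0.01,-0.0395,-0.0357,0,0,0,0.088],[0.02,-0.0395,-0.0357,0,0,0,0.088],[0.02,-0.0395,-0.0357,0,0,0,0.088],[0.02,-0.0395,-0.0357,0,0,0,0.088],[0.015,0,0,0.137,0,0,0.088],[0,0,0,0.137,0,0,0.088]]]}}

```text
time: 2.1
tcp_pos: [513.8, 189.3, 226.1]
ee_rot: [-0.705, -0.036, 0.708, -0.037]
contact_force: [-0.1, -1.3, -0.7]
width: 88.2
```

Run:
```python
from lib import *
s=read_state();go([528,224,85],np.radians(6),s=s);print(s["q"].round(2))
im=read_camera("wrist");cv2.imwrite("pics/w1.png",im[:,:,::-1])
```

```text
t 2.1 pos [513.8 189.3 226.1] w 88.2 F [-0.1 -1.3 -0.7] yaw,tilt 5.89 0.27
shift [ 0.141  -0.0332 -0.0184] rot [-0.002   0.0047 -0.0008]
[-0.36  0.63 -0.12  1.83  0.11  0.69 -2.01]
```

View pics/w1.png

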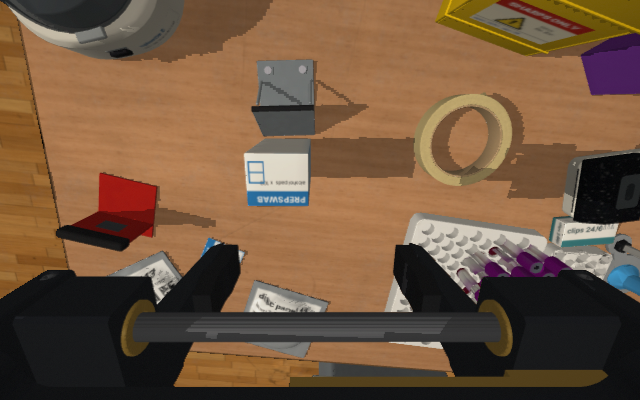

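Run:
```python
from lib import *
s=read_state();c=cam("wrist",s)
im=cv2.imread("pics/w1.png")[:,:,::-1];crop(im,50,40,330,240,2.8,"pics/c2.png")
for n,p,z in[("carton",[(245,153),(310,153),(311,206),(247,206)],106),("edge",[(252,108),(314,108)],50),("base",[(264,135),(314,134)],0),("tip",[(100,172),(158,187)],3),("grip",[(57,231),(129,242)],68)]:
    q=plane(c,p,z)[:,:2];print(n,q.round(1).tolist(),q.mean(0).round(1))
```

```text
carton [[550.8, 252.6], [556.0, 197.7], [508.5, 192.5], [503.0, 250.0]] [529.6 223.2]
edge [[585.5, 259.1], [591.4, 197.9]] [588.5 228.5]
base [[554.2, 254.5], [561.1, 195.4]] [557.7 224.9]
tip [[490.8, 452.7], [478.2, 383.4]] [484.5 418. ]
grip [[440.4, 460.3], [434.5, 385.0]] [437.4 422.6]
```

View pics/c2.png

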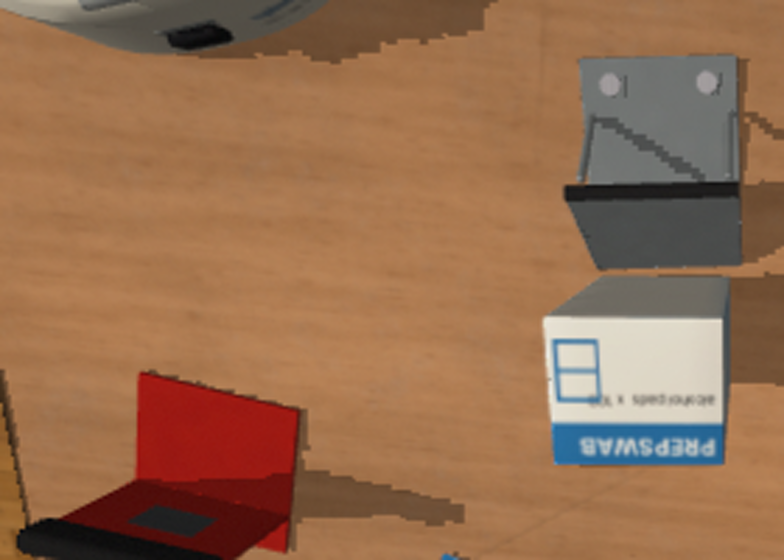

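{"op": "play_rows", "data": {"deltas": [[[0,-0.0165,-0.0095,-0.002,0.0047,0,0.088],[0,-0.0165,-0.0095,0,0,0,0.088],[0,0,0,0,0,0,0.088],[0.025,0,0,0,0,0,0.088],[0.025,0,0,0,0,0,0.088],[0.025,0,0,0,0,0,0.088],[0.025,0,0,0,0,0,0.088],[0.022,0,0,0,0,0,0.088],[0.022,0,0,0,0,0,0.088],[0,0,0,0,0,0,0.088]]]}}

```text
time: 3.15
tcp_pos: [529.3, 220.6, 82.5]
ee_rot: [-0.706, -0.037, 0.706, -0.039]
contact_force: [0.4, 0.5, 1.1]
width: 87.7
```

{"op": "play_rows", "data": {"deltas": [[[0,0,0,0,0,0,0.075],[0,0,0,0,0,0,0.06],[0,0,0,0,0,0,0.05],[0,0,0,0,0,0,0.05],[0,0,0,0,0,0,0.05],[0,0,0,0,0,0,0.05]]]}}

```text
time: 3.75
tcp_pos: [532.0, 223.7, 85.7]
ee_rot: [0.708, 0.039, -0.704, 0.037]
contact_force: [-1.1, 1.5, 6.4]
width: 56.2
```

Run:
```python
from lib import *
go([529,224,82],np.radians(6))
h=np.array([0,24.,82]) # unused
```

```text
t 3.75 pos [532.  223.7  85.7] w 56.2 F [-1.1  1.5  6.4] yaw,tilt 6.15 -0.39
shift [ 0.0037 -0.0007  0.003 ] rot [ 0.0027 -0.0068  0.0013]
```

{"op": "play_rows", "data": {"deltas": [[[-0.001,0,-0.00423,0,-0.05,0,0.05],[-0.001,0,-0.00423,0,-0.05,0,0.05],[-0.001,0,-0.00423,0,-0.05,0,0.05],[-0.001,0,-0.00423,0,-0.05,0,0.05],[-0.001,0,-0.00423,0,-0.05,0,0.05]]]}}

```text
time: 4.25
tcp_pos: [552.6, 225.3, 88.0]
ee_rot: [-0.613, -0.033, 0.788, -0.042]
contact_force: [-0.4, 0.5, -1.2]
width: 56.7
```

Run:
```python
from lib import *
s=read_state();go([529,224,82],np.radians(6),s=s)
print((R.from_quat(s["ee_rot"]).apply([84,0,-22])+s["tcp_pos"]).round(1),s["q"].round(2))
```

```text
t 4.25 pos [552.6 225.3  88. ] w 56.7 F [-0.4  0.5 -1.2] yaw,tilt 6.13 14.19
shift [ 0.0116 -0.0013  0.0214] rot [2.200e-03 2.477e-01 2.000e-04]
[553.3 225.4   1.2] [-0.33  0.97 -0.18  1.54  0.08  0.88 -1.97]
```

Good: the heel stays put. Continue to ~31°.

{"op": "play_rows", "data": {"deltas": [[[-0.001,0,-0.00423,0,-0.05,0,0.05],[-0.001,0,-0.00423,0,-0.05,0,0.05],[-0.001,0,-0.00423,0,-0.05,0,0.05],[-0.001,0,-0.00423,0,-0.05,0,0.05],[-0.001,0,-0.00423,0,-0.05,0,0.05],[-0.001,0,-0.00423,0,-0.05,0,0.05],[0,0,0,0,0,0,0.05]]]}}

```text
time: 4.95
tcp_pos: [578.8, 227.8, 83.5]
ee_rot: [-0.489, -0.026, 0.871, -0.046]
contact_force: [0.4, -0.1, 2.7]
width: 55.8
```

Run:
```python
from lib import *
s=read_state();go([529,224,82],np.radians(6),s=s)
print((R.from_quat(s["ee_rot"]).apply([84,0,-22])+s["tcp_pos"]).round(1),s["q"].round(2))
```

```text
t 4.95 pos [578.8 227.8  83.5] w 55.8 F [ 0.4 -0.1  2.7] yaw,tilt 6.05 31.34
shift [ 0.0273 -0.0014  0.0419] rot [ 0.001   0.5469 -0.    ]
[5.541e+02 2.252e+02 3.000e-01] [-0.3   1.16 -0.2   1.12  0.02  1.39 -1.9 ]
```

{"op": "play_rows", "data": {"deltas": [[[0,0,0,0,0,0,0.07],[0,0,0,0,0,0,0.088],[0,0,0,0,0,0,0.088],[0,0,0,0,0,0,0.088],[-0.025,0,0,0,0,0,0.088],[-0.03,0,0,0,0,0,0.088],[-0.03,0,0,0,0,0,0.088],[-0.03,0,0,0,0,0,0.088],[-0.03,0,0,0,0,0,0.088],[0,0,0,0,0,0,0.088]]]}}

```text
time: 5.95
tcp_pos: [655.8, 236.4, 211.3]
ee_rot: [-0.494, -0.027, 0.868, -0.045]
contact_force: [-0.3, 0.1, 0.2]
width: 88.1
```

Run:
```python
from lib import *
s=read_state();go([430,426.5,200],np.radians(-8.7),s=s)
im=read_camera("top");crop(im,230,140,330,240,5,"pics/c3.png");cv2.imwrite("pics/top1.png",im[:,:,::-1])
```

```text
t 5.95 pos [655.8 236.4 211.3] w 88.1 F [-0.3  0.1  0.2] yaw,tilt 6.05 30.76
shift [ 0.1146 -0.2129  0.1698] rot [ 0.2516  0.534  -0.0674]
```

View pics/c3.png

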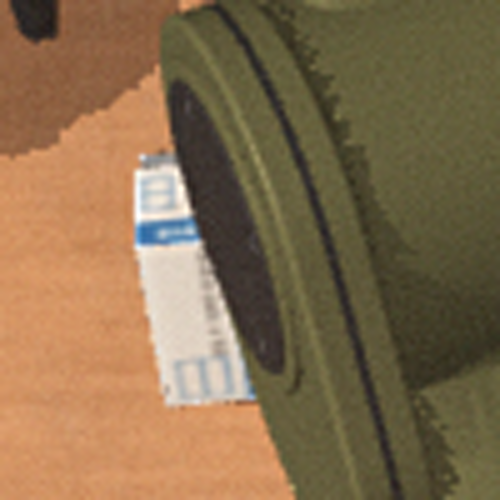

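{"op": "play_rows", "data": {"deltas": [[[0,0,0,0,0.107,0,0.088],[0,0,0,0,0.107,0,0.088],[0,0,0,0,0.107,0,0.088],[0,0,0,0,0.107,0,0.088],[0,0,0,0,0.107,0,0.088],[0,0,0.04,0,0,0,0.088],[0,0,0.045,0,0,0,0.088],[0,0,0.045,0,0,0,0.088],[0,0,0.045,0,0,0,0.088],[0,0,0.04,0,0,0,0.088]]]}}

```text
time: 7.0
tcp_pos: [434.8, 211.4, 209.6]
ee_rot: [-0.701, -0.037, 0.711, -0.039]
contact_force: [-0.0, 0.2, 0.6]
width: 87.9
```

{"op": "play_rows", "data": {"deltas": [[[0,0,0,0.1285,0,0,0.088],[0,0,0,0.1285,0,0,0.088],[0,0,0,0,0,0,0.088]]]}}

```text
time: 7.3
tcp_pos: [437.3, 212.0, 209.8]
ee_rot: [-0.701, 0.054, 0.709, 0.052]
contact_force: [-0.1, 0.4, 0.3]
width: 88.1
```

Run:
```python
from lib import *
s=read_state();go([430,426.5,200],np.radians(-8.7),s=s)
```

```text
t 7.3 pos [437.3 212.  209.8] w 88.1 F [-0.1  0.4  0.3] yaw,tilt -8.59 0.67
shift [ 0.0092 -0.211   0.0392] rot [ 0.0019  0.0117 -0.0046]
```

{"op": "play_rows", "data": {"deltas": [[[0,-0.042,0.008,0,0.0117,-0.0046,0.088],[0,-0.042,0.008,0,0,0,0.088],[0,-0.042,0.008,0,0,0,0.088],[0,-0.042,0.008,0,0,0,0.088],[0,-0.042,0.008,0,0,0,0.088],[0,0,0,0,0,0,0.088],[0,0,0,0,0,0,0.088]]]}}

```text
time: 8.0
tcp_pos: [430.0, 426.4, 209.4]
ee_rot: [0.705, -0.052, -0.705, -0.052]
contact_force: [-0.1, -0.9, 0.9]
width: 87.8
```

Run:
```python
from lib import *
s=read_state();go([430,426.5,200],np.radians(-8.7),s=s)
im=read_camera("wrist");cv2.imwrite("pics/w2.png",im[:,:,::-1])
```

```text
t 8.0 pos [430.  426.4 209.4] w 87.8 F [-0.1 -0.9  0.9] yaw,tilt -8.36 -0.03
shift [ 0.0094 -0.0001  0.    ] rot [ 0.0058 -0.0005 -0.    ]
```

View pics/w2.png

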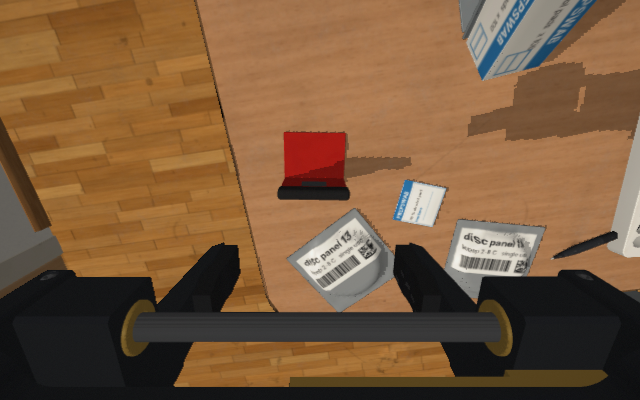

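Run:
```python
from lib import *
s=read_state();c=cam("wrist",s)
for n,p,z in[("tip",[(284,133),(346,133)],3),("griptop",[(278,192),(349,192)],68)]:
    q=plane(c,p,z)[:,:2];d=q[0]-q[1];print(n,q.mean(0).round(1),np.linalg.norm(d).round(1),np.degrees(np.arctan2(-d[0],d[1])).round(1))
```

```text
tip [481.8 418.2] 69.4 -8.5
griptop [433.3 426.8] 68.3 -8.6
```

{"op": "play_rows", "data": {"deltas": [[[0.025,0,0,0,0,0,0.088],[0.025,0,0,0,0,0,0.088],[0.025,0,0,0,0,0,0.088],[0.025,0,0,0,0,0,0.088],[0.025,0,0,0,0,0,0.088],[0.015,0,0,0,0,0,0.088],[0.007,0,0,0,0,0,0.088],[0,0,0,0,0,0,0.08],[0,0,0,0,0,0,0.075],[0,0,0,0,0,0,0.065]]]}}

```text
time: 9.05
tcp_pos: [432.1, 427.7, 64.8]
ee_rot: [0.706, -0.051, -0.704, -0.054]
contact_force: [0.9, 0.9, 0.1]
width: 70.8
```

{"op": "play_rows", "data": {"deltas": [[[0,0,0,0,0,0,0.065],[0,0,0,0,0,0,0.065],[-0.005,0,0,0,0,0,0.065],[-0.007,0,0,0,0,0,0.065],[0,0,0,0,0,0,0.065]]]}}

```text
time: 9.55
tcp_pos: [431.7, 426.7, 76.4]
ee_rot: [0.706, -0.052, -0.704, -0.054]
contact_force: [-0.2, 0.9, -1.4]
width: 70.3
```

Run:
```python
from lib import *
s=read_state();go([430,426.5,62],np.radians(6.2),s=s)
im=read_camera("wrist");crop(im,180,60,560,260,2,"pics/w3.png")
```

```text
t 9.55 pos [431.7 426.7  76.4] w 70.3 F [-0.2  0.9 -1.4] yaw,tilt -8.62 -0.14
shift [0.0144 0.0005 0.0017] rot [-0.2586 -0.0027  0.002 ]
```

View pics/w3.png

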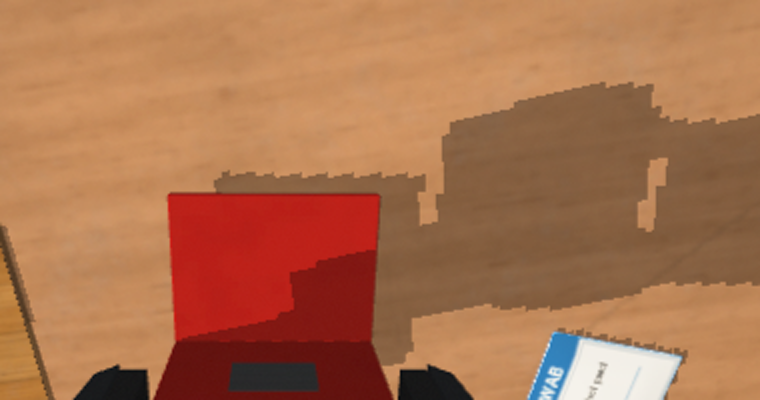

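Run:
```python
from lib import *
s=read_state();c=cam("wrist",s);M=R.from_quat(s["ee_rot"]).as_matrix()
for z in(12,15,18):
    q=plane(c,[(180+169/2,60+194/2),(180+380/2,60+194/2)],z);print(z,np.linalg.norm(q[0]-q[1]).round(1),(M.T@(q.mean(0)-s["tcp_pos"])).round(1),q.mean(0).round(1))
    q=plane(c,[(180+176/2,60+342/2),(180+372/2,60+342/2)],z-1);print("plate base",np.linalg.norm(q[0]-q[1]).round(1),(M.T@(q.mean(0)-s["tcp_pos"])).round(1))
```

```text
12 69.3 [ 64.1   0.8 -49.7] [480.7 418.5  12. ]
plate base 70.4 [65.   0.7  3.9]
15 68.2 [ 61.1   0.8 -50.2] [481.2 418.4  15. ]
plate base 69.3 [62.   0.7  2.5]
18 67.1 [ 58.1   0.8 -50.7] [481.7 418.3  18. ]
plate base 68.2 [59.   0.7  1.2]
```

{"op": "play_rows", "data": {"deltas": [[[-0.015,0,0,0,0,0,0.065],[-0.015,0,0,-0.0862,0,0,0.065],[0,0,0,-0.0862,0,0,0.065],[0,0,0,-0.0862,0,0,0.065],[0,0,0,0,0,0,0.065]]]}}

```text
time: 10.1
tcp_pos: [431.6, 426.6, 106.4]
ee_rot: [0.707, 0.039, -0.705, 0.038]
contact_force: [-0.2, -0.7, -1.6]
width: 70.8
```

Run:
```python
from lib import *
go([443,213,100],np.radians(6.2))
```

```text
t 10.1 pos [431.6 426.6 106.4] w 70.8 F [-0.2 -0.7 -1.6] yaw,tilt 6.21 -0.15
shift [0.006  0.2136 0.0118] rot [ 0.0001 -0.0026  0.0018]
```

{"op": "play_rows", "data": {"deltas": [[[0,0.036,0.002,0,0,0,0.065],[0,0.036,0.002,0,0,0,0.065],[0,0.036,0.002,0,0,0,0.065],[0,0.036,0.002,0,0,0,0.065],[0,0.036,0.002,0,0,0,0.065],[0,0.034,0.002,0,0,0,0.065],[0,0,0,0,0,0,0.065],[0.015,0,0,0,0,0,0.065],[0.018,0,0,0,0,0,0.065],[0,0,0,0,0,0,0.065]]]}}

```text
time: 11.1
tcp_pos: [442.1, 212.9, 71.2]
ee_rot: [0.706, 0.038, -0.706, 0.038]
contact_force: [-0.0, 0.0, -1.5]
width: 70.4
```

Run:
```python
from lib import *
go([443,213,65],np.radians(6.2))
im=read_camera("wrist");cv2.imwrite("pics/w4.png",im[:,:,::-1])
im=read_camera("scene");cv2.imwrite("pics/s4.png",im[:,:,::-1])
a=cv2.imread("pics/w4.png");b=cv2.resize(cv2.imread("pics/s4.png")[170:300,200:400],(800,520))[:360]
cv2.imwrite("pics/m4.png",np.vstack([cv2.copyMakeBorder(a[:240],0,0,0,160,0),b]))
```

```text
t 11.1 pos [442.1 212.9  71.2] w 70.4 F [-0.   0.  -1.5] yaw,tilt 6.15 -0.01
shift [ 0.0062 -0.     -0.0009] rot [-0.0009 -0.0002  0.0004]
```

View pics/m4.png

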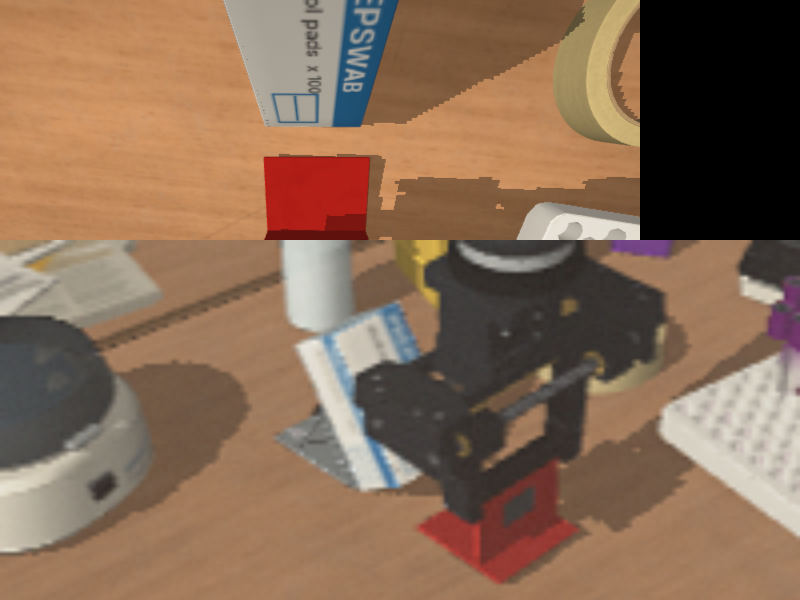

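Run:
```python
from lib import *
s=read_state();c=cam("wrist",s);O=np.array([554.5,225]);a=np.radians(6.2);B=np.array([[np.cos(a),np.sin(a)],[-np.sin(a),np.cos(a)]])
for n,p,z in[("front",[(265,127),(362,127)],25),("tip",[(264,157),(370,157)],9)]:
    q=plane(c,p,z)[:,:2];d=q[0]-q[1];print(n,q.mean(0).round(1),"rest",(B@(q.mean(0)-O)).round(1),np.linalg.norm(d).round(1),np.degrees(np.arctan2(-d[0],d[1])).round(1))
```

```text
front [512.2 222.3] rest [-42.3   1.8] 56.3 6.2
tip [492.3 218. ] rest [-62.6  -0.2] 69.4 6.2
```

{"op": "play_rows", "data": {"deltas": [[[0.003,-0.001,0,0,0,0,0.065],[0.003,0,0,0,0,0,0.065],[0,0,0,0,0,0,0.065]]]}}

```text
time: 11.5
tcp_pos: [442.6, 213.9, 66.3]
ee_rot: [0.707, 0.039, -0.705, 0.038]
contact_force: [-0.7, -0.4, -2.5]
width: 70.5
```

{"op": "play_rows", "data": {"deltas": [[[0,0,-0.009,0,0,0,0.065],[0,0,-0.009,0,0,0,0.065],[0,0,-0.009,0,0,0,0.065],[0,0,-0.009,0,0,0,0.065],[0,0,0,0,0,0,0.065]]]}}

```text
time: 12.0
tcp_pos: [480.7, 217.7, 66.5]
ee_rot: [0.708, 0.039, -0.704, 0.037]
contact_force: [-0.4, 0.5, -1.7]
width: 70.4
```

Run:
```python
from lib import *
go([443,213,65],np.radians(6.2))
```

```text
t 12.0 pos [480.7 217.7  66.5] w 70.4 F [-0.4  0.5 -1.7] yaw,tilt 6.12 -0.28
shift [0.0013 0.0007 0.038 ] rot [-0.0013 -0.0049  0.0023]
```

{"op": "play_rows", "data": {"deltas": [[[0.0012,0,0,0,0,0,0.065],[0,0,-0.007,0,0,0,0.065],[0,0,-0.005,0,0,0,0.065],[0,0,-0.003,0,0,0,0.065],[0,0,0,0,0,0,0.065]]]}}

```text
time: 12.5
tcp_pos: [494.1, 219.3, 65.2]
ee_rot: [0.707, 0.039, -0.705, 0.038]
contact_force: [0.4, -0.2, -1.0]
width: 70.6
```

Run:
```python
from lib import *
go([443,213,65],np.radians(6.2))
im=read_camera("wrist");a=np.ascontiguousarray(im[:240])
im=read_camera("scene");cv2.imwrite("pics/s5.png",im[:,:,::-1])
b=cv2.resize(im[180:270,240:360],(720,540),interpolation=cv2.INTER_CUBIC)[150:510]
cv2.imwrite("pics/m5.png",np.vstack([cv2.copyMakeBorder(a,0,0,0,80,0),b])[:,:,::-1])
```

```text
t 12.5 pos [494.1 219.3  65.2] w 70.6 F [ 0.4 -0.2 -1. ] yaw,tilt 6.19 -0.18
shift [0.     0.0008 0.0514] rot [-0.0002 -0.0031  0.0017]
```

View pics/m5.png

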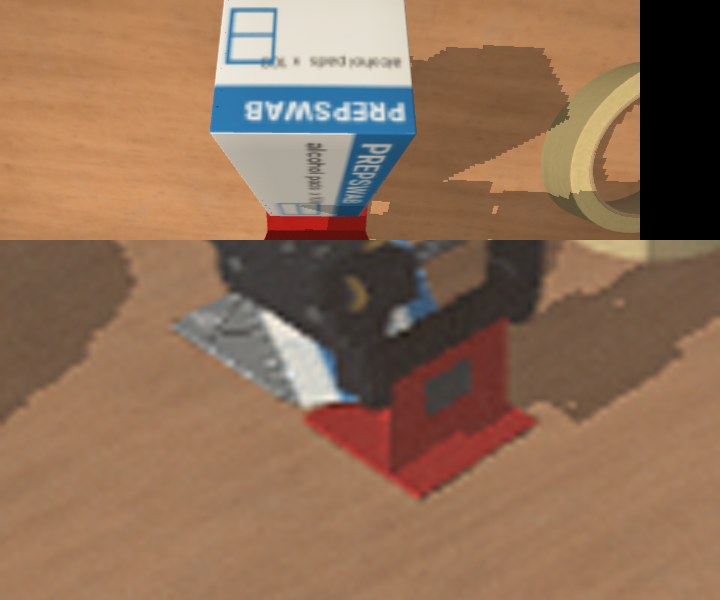

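{"op": "play_rows", "data": {"deltas": [[[0.0005,0,-0.002,0,0,0,0.065],[0,0,0,0,0,0,0.065],[0,0,0,0,0,0,0.075],[0,0,0,0,0,0,0.088],[0,0,0,0,0,0,0.088],[-0.01,0,0,0,0,0,0.088],[-0.03,0,0,0,0,0,0.088],[-0.04,0,0,0,0,0,0.088],[-0.04,0,0,0,0,0,0.088],[-0.03,0,0,0,0,0,0.088]]]}}

```text
time: 13.6
tcp_pos: [495.4, 219.3, 217.8]
ee_rot: [0.708, 0.039, -0.704, 0.037]
contact_force: [0.2, -0.0, -0.1]
width: 88.0
```

Run:
```python
from lib import *
s=read_state();go([655.8,236.4,230],np.radians(6.05),np.radians(31.3),s=s)
im=read_camera("wrist");cv2.imwrite("pics/w6.png",im[:,:,::-1])
```

```text
t 13.6 pos [495.4 219.3 217.8] w 88.0 F [ 0.2 -0.  -0.1] yaw,tilt 6.21 -0.28
shift [-0.0114  0.0003 -0.1613] rot [ 0.0033 -0.5511  0.0015]
```

View pics/w6.png

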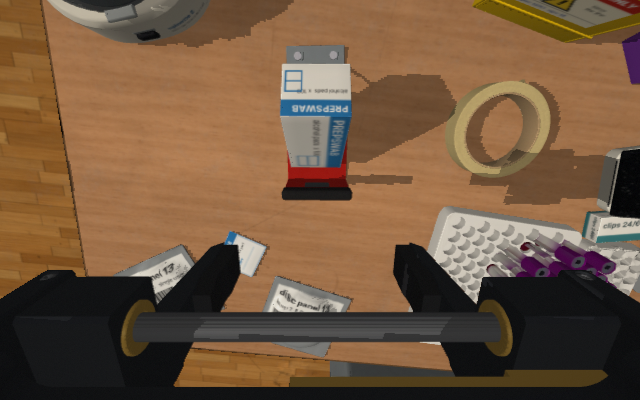

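Run:
```python
from lib import *
s=read_state();c=cam("wrist",s);O=np.array([554.5,225]);a=np.radians(6.2);B=np.array([[np.cos(a),np.sin(a)],[-np.sin(a),np.cos(a)]])
for n,p,z in[("topfront",[(279,114),(352,114)],116),("toprear",[(283,65),(350,65)],91),("lowfront",[(292,165),(341,165)],25),("grip front-top",[(282,188),(352,188)],68)]:
    q=plane(c,p,z)[:,:2];d=q[0]-q[1];print(n,"rest",(B@(q.mean(0)-O)).round(1),np.linalg.norm(d).round(1),np.degrees(np.arctan2(-d[0],d[1])).round(1))
```

```text
topfront rest [19.3  2.7] 56.0 6.2
toprear rest [56.6  2. ] 54.2 6.1
lowfront rest [-37.9   2.3] 55.1 6.2
grip front-top rest [-52.8   1.6] 70.0 6.2
```

{"op": "play_rows", "data": {"deltas": [[[0,0,-0.04,0,0,0,0.088],[0,0,-0.04,0,0,0,0.088],[0,0,-0.04,0,0,0,0.088],[0,0,-0.041,0,0,0,0.088],[0,0,0,0,-0.11,0,0.088],[0,0,0,0,-0.11,0,0.088],[0,0,0,0,-0.11,0,0.088],[0,0,0,0,-0.11,0,0.088],[0,0,0,0,-0.11,0,0.088],[0,0,0,0,0,0,0.088]]]}}

```text
time: 14.65
tcp_pos: [655.1, 235.9, 209.6]
ee_rot: [-0.486, -0.026, 0.872, -0.047]
contact_force: [-0.3, 0.1, -1.5]
width: 87.8
```

Run:
```python
from lib import *
s=read_state();go([578.8,227.8,84],np.radians(6.05),np.radians(31.3),s=s)
```

```text
t 14.65 pos [655.1 235.9 209.6] w 87.8 F [-0.3  0.1 -1.5] yaw,tilt 6.15 31.75
shift [ 0.1472 -0.0002 -0.0009] rot [ 0.0012  0.0079 -0.0013]
```

{"op": "play_rows", "data": {"deltas": [[[0.03,0,0,0,0.008,0,0.088],[0.03,0,0,0,0,0,0.088],[0.03,0,0,0,0,0,0.088],[0.03,0,0,0,0,0,0.088],[0.02,0,0,0,0,0,0.088],[0.006,0,0,0,0,0,0.088],[0,0,0,0,0,0,0.07],[0,0,0,0,0,0,0.06],[0,0,0,0,0,0,0.05],[0,0,0,0,0,0,0.05]]]}}

```text
time: 15.65
tcp_pos: [581.1, 228.9, 90.7]
ee_rot: [-0.493, -0.027, 0.868, -0.047]
contact_force: [0.1, 0.7, -0.1]
width: 57.8
```

{"op": "play_rows", "data": {"deltas": [[[0,0,0,0,0,0,0.05],[0,0,0,0,0,0,0.05]]]}}

```text
time: 15.85
tcp_pos: [581.0, 228.9, 90.5]
ee_rot: [-0.493, -0.027, 0.868, -0.047]
contact_force: [0.7, -0.1, 4.0]
width: 56.1
```

Run:
```python
from lib import *
s=read_state();go([578.8,227.8,84],np.radians(6.05),np.radians(31.3),s=s)
print((R.from_quat(s["ee_rot"]).apply([84,0,-22])+s["tcp_pos"]).round(1))
```

```text
t 15.85 pos [581.  228.9  90.5] w 56.1 F [ 0.7 -0.1  4. ] yaw,tilt 6.2 30.83
shift [ 0.0067  0.0008 -0.0014] rot [ 0.0031 -0.0083  0.0003]
[556.9 226.4   7.1]
```

{"op": "play_rows", "data": {"deltas": [[[-0.0017,0,0.001,0,0,0,0.05],[-0.0017,0,0.001,0,0,0,0.05],[0.00125,0,0.00456,0,0.05,0,0.05],[0.00125,0,0.00456,0,0.05,0,0.05],[0.00125,0,0.00456,0,0.05,0,0.05],[0.00125,0,0.00456,0,0.05,0,0.05],[0.00125,0,0.00456,0,0.05,0,0.05],[0.00125,0,0.00456,0,0.05,0,0.05],[0,0,0,0,0,0,0.05]]]}}

```text
time: 16.75
tcp_pos: [550.3, 225.6, 98.5]
ee_rot: [-0.616, -0.034, 0.786, -0.043]
contact_force: [0.0, 0.2, -2.4]
width: 55.9
```

Run:
```python
from lib import *
s=read_state();go([578.8,227.8,84],np.radians(6.05),0,s=s)
print((R.from_quat(s["ee_rot"]).apply([91.8,0,-22.8])+s["tcp_pos"]).round(1))
```

```text
t 16.75 pos [550.3 225.6  98.5] w 55.9 F [ 0.   0.2 -2.4] yaw,tilt 6.31 13.88
shift [ 0.0072  0.001  -0.0312] rot [0.0046 0.2423 0.0004]
[550.4 225.7   3.9]
```

{"op": "play_rows", "data": {"deltas": [[[0.00125,0,0.00456,0,0.05,0,0.05],[0.00125,0,0.00456,0,0.05,0,0.05],[0.00125,0,0.00456,0,0.05,0,0.05],[0.00125,0,0.00456,0,0.05,0,0.05],[0.0011,0,0.0041,0,0.045,0,0.05],[0,0,0,0,0,0,0.05],[0,0,0,0,0,0,0.05]]]}}

```text
time: 17.45
tcp_pos: [529.6, 223.2, 95.5]
ee_rot: [0.707, 0.039, -0.705, 0.038]
contact_force: [-2.9, 0.0, 7.9]
width: 55.8
```

Run:
```python
from lib import *
s=read_state();go([578.8,227.8,84],np.radians(6.05),0,s=s)
print((R.from_quat(s["ee_rot"]).apply([91.8,0,-22.8])+s["tcp_pos"]).round(1))
im=read_camera("scene");crop(im,250,170,380,270,6,"pics/s7.png")
```

```text
t 17.45 pos [529.6 223.2  95.5] w 55.8 F [-2.9  0.   7.9] yaw,tilt 6.2 -0.17
shift [ 0.0116  0.0008 -0.0494] rot [ 0.0026 -0.0029  0.0006]
[552.5 225.8   3.7]
```

View pics/s7.png

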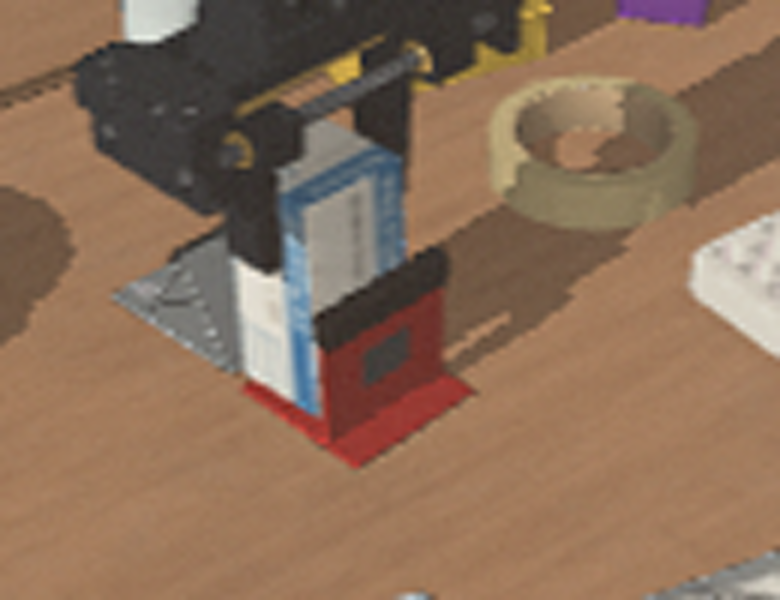

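{"op": "play_rows", "data": {"deltas": [[[0,0,0,0,0,0,0.054],[0,0,0,0,0,0,0.056],[0,0,0,0,0,0,0.058],[0,0,0,0,0,0,0.065],[0,0,0,0,0,0,0.08],[0,0,0,0,0,0,0.088],[0,0,0,0,0,0,0.088],[-0.005,0,0,0,0,0,0.088],[-0.02,0,0,0,0,0,0.088],[-0.03,0,0,0,0,0,0.088]]]}}

```text
time: 18.5
tcp_pos: [528.3, 222.5, 149.7]
ee_rot: [0.707, 0.038, -0.705, 0.038]
contact_force: [0.4, 0.4, 0.7]
width: 87.7
```

{"op": "play_rows", "data": {"deltas": [[[-0.03,0,0,0,0,0,0.088],[-0.03,0,0,0,0,0,0.088],[-0.02,0,0.02,0,0,0,0.088],[0,0,0.03,0,0,0,0.088],[0,0,0,0,0,0,0.088],[0,0,0,0,0,0,0.088]]]}}

```text
time: 19.1
tcp_pos: [479.2, 217.5, 230.4]
ee_rot: [0.708, 0.039, -0.704, 0.038]
contact_force: [0.9, -0.3, -0.2]
width: 88.0
```

Run:
```python
from lib import *
s=read_state();go([430,223,230],np.radians(6.2),0,s=s)
a=read_camera("wrist");b=read_camera("scene");cv2.imwrite("pics/w8.png",a[:,:,::-1])
b=cv2.resize(b[180:260,260:350],(675,600),interpolation=cv2.INTER_CUBIC)[:330]
a=cv2.resize(a[60:240,220:420],None,fx=1.5,fy=1.5,interpolation=cv2.INTER_CUBIC)
cv2.imwrite("pics/m8.png",np.vstack([cv2.copyMakeBorder(a,0,0,0,675-a.shape[1],0),b])[:,:,::-1])
```

```text
t 19.1 pos [479.2 217.5 230.4] w 88.0 F [ 0.9 -0.3 -0.2] yaw,tilt 6.24 -0.34
shift [ 0.0001 -0.0108  0.0483] rot [ 0.0008 -0.006   0.0015]
```

Run:
```python
from lib import *
s=read_state();c=cam("wrist",s)
im=cv2.imread("pics/w8.png")
O=np.array([554.5,225]);a=np.radians(6.2);u=np.array([np.cos(a),np.sin(a),0]);v=np.array([-u[1],u[0],0])
P=lambda x,y,z:proj(c,np.r_[O,0]+x*u+y*v+[0,0,z])[0]
print("pred carton rear/front top, grip",P(-4,2,109).round(),P(-52,2,109).round(),P(-57,2,68).round())
h=cv2.cvtColor(im,cv2.COLOR_BGR2HSV)
col=int(P(-30,2,109)[0])-8
last=None
for r in range(50,235):
    p=h[r,col].astype(int);k="dark" if p[2]<60 else "blue" if 95<p[0]<125 and p[1]>110 else "red" if (p[0]<8 or p[0]>172) and p[1]>150 else "white" if p[1]<50 and p[2]>170 else "grey" if p[1]<60 else "wood"
    if k!=last:print(r,k,p);last=k
blue=((h[...,0]>95)&(h[...,0]<125)&(h[...,1]>110)).astype(np.uint8);blue[:,:260]=0;blue[:,390:]=0;blue[:60]=0;blue[230:]=0
n,l,st,ce=cv2.connectedComponentsWithStats(blue);i=1+st[1:,4].argmax();print(st[i])
k=cv2.findContours((l==i).astype(np.uint8),0,2)[0][0];print(cv2.boxPoints(cv2.minAreaRect(k)).round(1).tolist())
```

```text
pred carton rear/front top, grip [315. 120.] [315. 177.] [315. 172.]
50 grey [ 90   2 110]
74 dark [15 20 26]
80 grey [90  3 73]
110 wood [ 13 134 162]
115 grey [ 15  49 104]
120 white [ 18  27 219]
152 grey [ 21  29 170]
153 white [ 19  29 194]
160 blue [103 129 156]
166 wood [102  73 171]
169 blue [102 132 157]
176 dark [ 0 18 28]
181 wood [ 13 116  79]
[284 160  64  16 747]
[[284.0, 160.0], [347.0, 160.0], [347.0, 175.0], [284.0, 175.0]]
```

Run:
```python
from lib import *
s=read_state();c=cam("wrist",s);O=np.array([554.5,225]);a=np.radians(6.2);B=np.array([[np.cos(a),np.sin(a)],[-np.sin(a),np.cos(a)]])
for n,p,z in[("top rear",(307,120),109),("top front",(307,176),109),("top front L",(284,176),109),("top front R",(348,176),109),("heel",(307,115),3),("rest base",(307,110),0),("grip rear top",(307,181),68)]:
    print(n,(B@(plane(c,p,z)[0,:2]-O)).round(1))
# verticality from the scene camera: line of the carton's left vertical edges
im=read_camera("scene");c=cam("scene");u=np.r_[B[0],0];v=np.r_[B[1],0]
g=cv2.cvtColor(im,cv2.COLOR_RGB2GRAY)
L=cv2.createLineSegmentDetector().detect(g)[0][:,0]
P=lambda x,y,z:proj(c,np.r_[O,0]+x*u+y*v+[0,0,z])[0]
for x,y in[(-4,30),(-52,30)]:
    p0,p1=P(x,y,3),P(x,y,109);print("pred",p0.round(1),p1.round(1))
    d=(p1-p0)/np.linalg.norm(p1-p0)
    for l in L:
        A,Bp=l[:2],l[2:];e=Bp-A;n=np.linalg.norm(e);m=(A+Bp)/2-p0
        if n>10 and abs(d[0]*m[1]-d[1]*m[0])<6 and 0<m@d<60 and abs(e@d)/n>.97:
            e=e*np.sign(e@d);print("  seg",l.round(1),"angle diff deg",np.degrees(np.arctan2(d[0]*e[1]-d[1]*e[0],e@d)).round(1))
```

```text
top rear [-4.   8.3]
top front [-51.1   8.8]
top front L [-51.   28.9]
top front R [-51.1 -26.9]
heel [-3.5 11.7]
rest base [ 2.  11.7]
grip rear top [-66.1  10.3]
pred [289.8 232.2] [287.5 198.5]
  seg [288.1 199.3 290.3 230.7] angle diff deg -0.2
  seg [283.3 189.6 282.1 166.7] angle diff deg 0.8
pred [302.3 240.7] [300.8 206.4]
  seg [297.  220.7 296.3 200.7] angle diff deg 0.4
  seg [304.4 241.9 302.5 226.8] angle diff deg -4.4
```

```bash
python3 -c "
from workcell import *
print(hand_in())"
```

```text
the job is handed in; nothing more can be done
None
```

The job is handed in at about 19 s of robot time. My last checks put the carton upright on the bookend's foot, within the limits I could measure. `hand_in` gives no verdict.

**What I did**
1. I pinched the carton by its sides, tipped it about its rear edge to about 31°, released it, and saw it leaning by itself on the rest.
2. I gripped the bookend by the ends of its rubber edge, squared it to the rest, and slid the foot under. The tip ended about 9 mm in front of the foot of the rest's face, nearly central (about 2 mm off).
3. I regripped the carton, lifted its rear edge about 4 mm, and turned it upright slowly at about 0.5 rad/s. Then I released it and withdrew.

**Last checks, from image measurements**
- **Upright:** the carton's edge in the scene camera was within 0.5° of vertical, and the top and bottom of its rear face agreed to about 0.5 mm. One short line segment near the front edge read 4.4° off; I took it to be printing or another edge on the carton.
- **Position on the foot:** the carton's centre is about 31 mm ahead of the plate's front face, where 22 to 46 mm is allowed. It is 1 mm off centre and about 28 mm from the foot of the rest's face.
- **Clearance:** the gripper was open, clear of everything, and reading no contact force.

**Limits of the checks**
- The limit of 12 pictures ran out, so the final state was measured from the images but not viewed.
- The last 15° of the let-down ended with about 8 N upward on the tool, so the carton was lightly pressed on the foot before I released it.
- The tape was never approached. It looked unmoved in the pictures, but I did not measure it at the end.

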